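# Put the stacked lids back on the fired jars

## Robot

A 7-joint arm with a two-finger parallel gripper is mounted at the origin on the work surface. World frame = base frame: x ahead of the robot, y to its left, z up, the work surface at z = 0. Lengths are in mm, angles in rad, forces in N, time in s.
With the tool pointing down it reaches from about 400 to 875 mm from the base axis. Payload 4.4 kg.
Tool frame: the origin (TCP) lies on the mounting face of the last link; the fingertips stand 173 mm ahead of it and the grasp point (between the pads) lies pinch_z ahead of it (pinch_z is the distance from the TCP to the grasp point, in mm); x points along the fingers, y is the direction in which the jaws open and shut, and the axes are right-handed (so a half turn about x gives the same grasp; the last joint's range is limited). The gripper opens to 85 mm and grips with 20 to 120 N. Pads are 22 mm wide; open, the fingers measure 114 mm over their backs; the gripper's body (76 mm by 85 mm) begins 54 mm behind the grasp point. The pads swing forward as they close: fully open they stand 13 mm farther back than shut.
Start: joints at [1.211, 0.628, 0.038, 1.517, -0.027, 0.996, -0.02], TCP at [188.256, -622.154, 404.713] pointing down, gripper open.
Joint ranges: [-3.06, 3.06], [-0.37, 2.12], [-1.25, 1.32], [0.18, 2.47], [-1.1, 4.24], [0.23, 1.98], [-2.94, 2.94]. Speed limits (rad/s): [2.57, 2.57, 3.14, 3.14, 3.14, 3.14, 3.14].

## Interface

Orientations are given as a unit quaternion [w, x, y, z].
In Python, from plant import observe, capture, camera_model, job_done, pinch_z gives the robot as it stands. The module is installed in compiled form; this text tells all that it offers.
- The arm moves only by the shell command python3 -m pendant 'ROWS' [OPENING] [FORCE]. ROWS is JSON, a list of rows, each a list of 4 numbers: the shift along the tool's x, y, z in mm, then the turn about the tool's x in degrees. In form: [[x, y, z, twist], ...]. A call has 1 to 10 rows; each row shifts and turns the commanded pose from where the row before left it, along the tool's axes as they then stand; what a row does not reach is not made up. A row lasts 1/10 s, in which the tool goes at most 50 mm and 8.59 degrees, less where a joint would pass 70% of its speed; a pose out of reach is approached as far as the arm can. A call is refused whole if a number of a shift passes 50 or a number of a turn 8.59, either way. A call with a gripper value outside its range is refused whole. OPENING is the closure, from 0 (fully open) to 1 (shut), set as the call begins (- or left out, the last holds). The fingers move at their own pace and stop on an object; FORCE is the grip in N (left out, the last holds). Time passes only in rows, so rows that do not move let the fingers close. It gives the time, the measured TCP pose, the force and the opening at its end, in the units of the state.
- observe(): the state, without advancing time (a new reading comes with each control period).
- capture(name): name is "scene" or "top" or "wrist"; returns the picture (384x512x3 uint8, blue, green, red); there is no depth.
- camera_model(name): a dict with "K" (3x3 intrinsics, pixels), "position" and "rotation" of the camera in the world; the wrist camera has in their place "tool_from_camera" (4x4, takes a point from camera to tool coordinates, whose origin is the TCP and whose axes are the tool frame's). Camera axes: x right, y up, looking along -z (the intrinsics and any distortion apply to the point x, -y, -z); pixel columns grow to the right and rows downward; lengths in mm; the calibration is good to about 2 mm. The wrist camera is an equidistant fisheye: a pixel r from the principal point sees the ray r / f radians off the axis. A picture is of the moment at which its call begins: read the wrist's pose just before it. camera_model takes no time and is no camera call.
- job_done(): hands the job in, once; it reports no verdict.
The state is a dict: "time_s": time; "joint_pos": joint angles; "dq": joint speeds; "joint_torque": joint torques, N m; "eef_pos": TCP position; "eef_rot": TCP orientation; "wrist_force": force on the tool from outside, world axes, zero at the start; "ft_torque": the same for the moment, N m; "width": finger opening in mm.
Only numpy, scipy, OpenCV 4.12 (cv2) and the standard library are available. Lean on these libraries where they do the work, as an engineer would, in place of code of your own. Each camera call takes 0.05 s, during which the arm holds its last target.

## Task

The four terracotta jars are back from the kiln, with their lids piled in one stack beside them. Take the stack apart and put every lid on the jar it fits, knob up and sitting flat on the rim with its flange down inside the mouth. The ware chips easily: set the lids down without dropping them, leave the jars standing where they are, and do not disturb the terracotta study or the loop tool.

Things in the scene. Friction and masses are not known exactly. Their poses are not given: they have to be found in the camera images.
- lid_a_knob (a point): The largest lid, terracotta with a cream line near its edge, at the bottom of the stack: a flat disc 104 mm across, 7 mm thick; on top a round knob 18 mm across, 15 mm tall; under it a hollow ring flange 78 mm across, 17 mm deep. Point: centre of the knob, 7.5 mm above the disc's top, 31.5 mm above the flange's foot; z up. 160 g +-25%.
- jar_a_mouth (a point): The largest jar, terracotta, empty, loose on the bench: 100 mm across at the rim, belly 4% wider, 84 mm tall, bore 88 mm (wall 6 mm). The largest lid belongs on it; its flange enters the mouth with about 5 mm to spare all round. Point: centre of the mouth at the height of the rim's top; z up. Lid seated: its knob point is 14.5 mm above this one.
- lid_b_knob (a point): The second largest lid, terracotta with a cream line near its edge, second from the bottom: a flat disc 88 mm across, 7 mm thick; on top a round knob 18 mm across, 15 mm tall; under it a hollow ring flange 62 mm across, 17 mm deep, standing on the disc below around that lid's knob. Point: centre of the knob, 7.5 mm above the disc's top, 31.5 mm above the flange's foot; z up. 120 g +-25%.
- jar_b_mouth (a point): The second largest jar, terracotta, empty, loose on the bench: 84 mm across at the rim, belly 4% wider, 76 mm tall, bore 72 mm (wall 6 mm). The second largest lid belongs on it; its flange enters the mouth with about 5 mm to spare all round. Point: centre of the mouth at the height of the rim's top; z up. Lid seated: its knob point is 14.5 mm above this one.
- lid_c_knob (a point): The second smallest lid, terracotta with a cream line near its edge, third from the bottom: a flat disc 72 mm across, 7 mm thick; on top a round knob 18 mm across, 15 mm tall; under it a hollow ring flange 46 mm across, 17 mm deep, standing on the disc below around that lid's knob. Point: centre of the knob, 7.5 mm above the disc's top, 31.5 mm above the flange's foot; z up. 80 g +-25%.
- jar_c_mouth (a point): The second smallest jar, terracotta, empty, loose on the bench: 68 mm across at the rim, belly 4% wider, 68 mm tall, bore 56 mm (wall 6 mm). The second smallest lid belongs on it; its flange enters the mouth with about 5 mm to spare all round. Point: centre of the mouth at the height of the rim's top; z up. Lid seated: its knob point is 14.5 mm above this one.
- lid_d_knob (a point): The smallest lid, terracotta with a cream line near its edge, on top of the stack: a flat disc 58 mm across, 7 mm thick; on top a round knob 18 mm across, 15 mm tall; under it a hollow ring flange 32 mm across, 17 mm deep, standing on the disc below around that lid's knob. Point: centre of the knob, 7.5 mm above the disc's top, 31.5 mm above the flange's foot; z up. 60 g +-25%.
- jar_d_mouth (a point): The smallest jar, terracotta, empty, loose on the bench: 54 mm across at the rim, belly 4% wider, 60 mm tall, bore 42 mm (wall 6 mm). The smallest lid belongs on it; its flange enters the mouth with about 5 mm to spare all round. Point: centre of the mouth at the height of the rim's top; z up. Lid seated: its knob point is 14.5 mm above this one.
- study: Bystander: a small terracotta study, 84 mm across and about 140 mm tall, on a white board 110 x 110 mm, at the right edge of the work. Origin: centre of the board's underside.
- loop_tool: Bystander: a clay loop tool with a wooden handle, about 205 mm long and 17 mm high, lying on the bench beyond the jars. Origin: under its middle; x along it towards the steel loop.
Things that resemble listed ones, but are neither listed nor needed, are in the scene too. Leave any green or purple look-alike of the part that bears lid_a_knob alone. What is shaped like the part that bears lid_c_knob but blue is not meant.

How it is judged (in metres and radians):
At the end, for the whole second after the job is handed in: Each of the four lids is at rest on the jar of its own size, released: knob centre within 9 mm of the jar's axis, disc resting on the rim (knob centre 11 to 18 mm above it), lid and jar within 0.08 rad of upright (horizontal distance between lid_a_knob and jar_a_mouth below 0.009 m and z of lid_a_knob in the frame of jar_a_mouth between 0.011 and 0.018 m and angle between each of lid_a_knob, jar_a_mouth, lid_b_knob, jar_b_mouth, lid_c_knob, jar_c_mouth, lid_d_knob, jar_d_mouth's own z axis and vertical below 0.08 rad and linear speed of each of lid_a, jar_a, lid_b, jar_b, lid_c, jar_c, lid_d, jar_d below 0.02 m/s and horizontal distance between lid_b_knob and jar_b_mouth below 0.009 m and z of lid_b_knob in the frame of jar_b_mouth between 0.011 and 0.018 m and horizontal distance between lid_c_knob and jar_c_mouth below 0.009 m and z of lid_c_knob in the frame of jar_c_mouth between 0.011 and 0.018 m and horizontal distance between lid_d_knob and jar_d_mouth below 0.009 m and z of lid_d_knob in the frame of jar_d_mouth between 0.011 and 0.018 m); the robot touches nothing.
It fails at once if a jar is knocked over or pushed more than 50 mm (angle between any of jar_a_mouth, jar_b_mouth, jar_c_mouth, jar_d_mouth's own z axis and vertical above 0.5 rad or distance of any of jar_a_mouth, jar_b_mouth, jar_c_mouth, jar_d_mouth from where it was at the start of the episode above 0.05 m).
It fails at once if a lid is dropped (falls free from more than about 20 mm) ((contact force between lid_a and the fingers below 0.1 N and linear speed of lid_a above 0.65 m/s) or (contact force between lid_b and the fingers below 0.1 N and linear speed of lid_b above 0.65 m/s) or (contact force between lid_c and the fingers below 0.1 N and linear speed of lid_c above 0.65 m/s) or (contact force between lid_d and the fingers below 0.1 N and linear speed of lid_d above 0.65 m/s)).
It fails at once if the terracotta study or the loop tool is pushed more than 30 mm (distance of any of study, loop_tool from where it was at the start of the episode above 0.03 m).
It also fails if it takes over 128 s, if anything falls off the work surface, if the arm or the gripper's body presses on something with over 40 N, if the wrist force passes 120 N, or if a joint passes its speed limit or range.

## Working session

There is one attempt and no reset: what is moved stays moved. The work goes in short steps, Python scripts to look and compute and a shell command to move; the robot and the scene stay as the last step left them, time stands still between calls to the robot, and variables do not carry over. Pictures are saved under pics/ and viewed, and the job is handed in when it is done.

```bash
mkdir -p pics; python3 - <<'E'
from plant import observe,capture,camera_model,pinch_z
import cv2
o=observe()
print(o, pinch_z if not callable(pinch_z) else pinch_z())
for n in ["scene","top","wrist"]:
    cv2.imwrite(f"pics/{n}0.png",capture(n)); print(n,camera_model(n))
E
```

```text
{'time_s': 0.0, 'joint_pos': array([ 1.21118335,  0.62931018,  0.03844122,  1.51841183, -0.02699906,
        0.99630628, -0.0200082 ]), 'dq': array([ 0.00051679,  0.0001559 , -0.00102434, -0.0016009 , -0.00146308,
        0.00060389,  0.00073671]), 'joint_torque': array([ 1.05117961e-04, -5.63420606e+01,  1.22598242e+00, -1.93452018e+01,
        1.09585072e-02,  1.03900780e-02,  5.76386981e-06]), 'eef_pos': array([ 188.18194338, -621.83314432,  403.79805004]), 'eef_rot': array([-0.1028331 , -0.69938245, -0.10417181,  0.6995983 ]), 'wrist_force': array([ 0.13596445,  0.37892877, -0.84508943]), 'ft_torque': array([ 0.01706282,  0.010434  , -0.05508088]), 'width': 85.21338194667095} 154.70000000000002
scene {'K': array([[409.57815972,   0.        , 255.53643163],
       [  0.        , 409.57815972, 183.97561667],
       [  0.        ,   0.        ,   1.        ]]), 'position': array([967.13412287, 230.33534147, 898.47806537]), 'rotation': array([0.42037803, 0.13021845, 0.25298578, 0.86158207])}
top {'K': array([[361.25543674,   0.        , 257.3413874 ],
       [  0.        , 361.25543674, 201.10923205],
       [  0.        ,   0.        ,   1.        ]]), 'position': array([386.02936076, -90.50626632, 887.75945391]), 'rotation': array([ 0.70558959,  0.08149594, -0.07872949, -0.69950226])}
wrist {'K': array([[297.31863964,   0.        , 252.82801019],
       [  0.        , 297.31863964, 189.78438656],
       [  0.        ,   0.        ,   1.        ]]), 'tool_from_camera': array([[-5.40180290e-04,  3.27136267e-01, -9.44977021e-01,
         3.17931433e+01],
       [ 9.99999710e-01,  6.84332804e-04, -3.34727773e-04,
         8.27395696e-01],
       [ 5.37177181e-04, -9.44976928e-01, -3.27136542e-01,
        -8.50860714e+01],
       [ 0.00000000e+00,  0.00000000e+00,  0.00000000e+00,
         1.00000000e+00]])}
```

View pics/scene0.png

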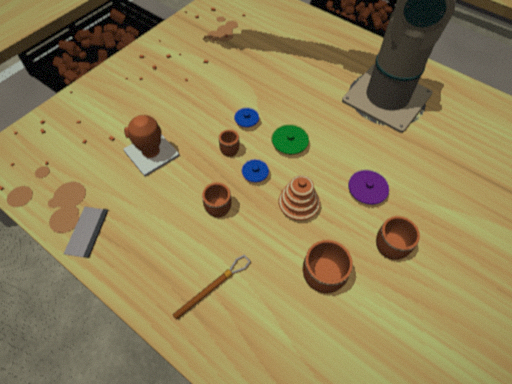

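View pics/top0.png

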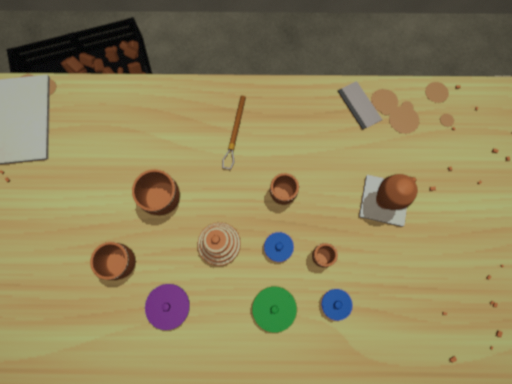

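View pics/wrist0.png

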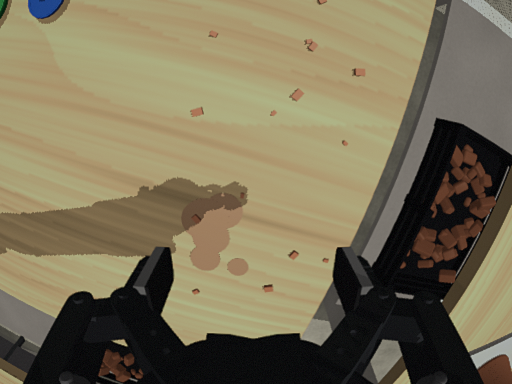

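```bash
cat > h.py <<'E'
import numpy as np,cv2
from scipy.spatial.transform import Rotation as R
from plant import observe,capture,camera_model,pinch_z
def q2R(q): return R.from_quat([q[1],q[2],q[3],q[0]]).as_matrix()
def ray(name,uv,pose=None):
    m=camera_model(name);K=m["K"];u,v=uv
    x=(u-K[0,2])/K[0,0];y=(v-K[1,2])/K[1,1]
    if name!="wrist":
        d=np.array([x,-y,-1.]);Rm=q2R(m["rotation"]);p=m["position"]
    else:
        r=np.hypot(x,y);s=np.sin(r)/max(r,1e-9)
        d=np.array([x*s,-y*s,-np.cos(r)])
        T=m["tool_from_camera"];Rt=q2R(pose[1])
        Rm=Rt@T[:3,:3];p=pose[0]+Rt@T[:3,3]
    d=Rm@d;return p,d/np.linalg.norm(d)
def plane(pd,z):
    p,d=pd;return p+d*(z-p[2])/d[2]
def tri(rays):
    A=np.zeros((3,3));b=np.zeros(3)
    for p,d in rays:
        M=np.eye(3)-np.outer(d,d);A+=M;b+=M@p
    X=np.linalg.solve(A,b)
    return X,[np.linalg.norm((np.eye(3)-np.outer(d,d))@(X-p)) for p,d in rays]
def proj(name,X,pose=None):
    m=camera_model(name);K=m["K"]
    if name!="wrist": Rm=q2R(m["rotation"]);p=m["position"]
    else:
        T=m["tool_from_camera"];Rt=q2R(pose[1]);Rm=Rt@T[:3,:3];p=pose[0]+Rt@T[:3,3]
    c=Rm.T@(np.asarray(X)-p);x,y,z=c[0],-c[1],-c[2]
    if name=="wrist":
        r=np.hypot(x,y);t=np.arctan2(r,z);x,y=x/r*t,y/r*t
    else:x,y=x/z,y/z
    return np.array([K[0,0]*x+K[0,2],K[1,1]*y+K[1,2]])
def wrist(fn):
    o=observe();im=capture("wrist");cv2.imwrite(fn,im);np.save(fn+".npy",np.r_[o["eef_pos"],o["eef_rot"]]);return im,(o["eef_pos"],o["eef_rot"])
def load(fn):
    a=np.load(fn+".npy");return cv2.imread(fn),(a[:3],a[3:])
E
python3 - <<'E'
from h import *
print(q2R(observe()["eef_rot"]).round(3))
t=cv2.imread("pics/top0.png");s=cv2.imread("pics/scene0.png")
cv2.imwrite("pics/topz.png",cv2.resize(t[150:350,80:350],None,fx=2.9,fy=2.9,interpolation=cv2.INTER_CUBIC))
cv2.imwrite("pics/scz.png",cv2.resize(s[110:310,190:430],None,fx=3,fy=3,interpolation=cv2.INTER_CUBIC))
print(plane(ray("top",(218,242)),100),plane(ray("scene",(302,184)),100))
E
```

```text
[[-0.     0.29  -0.957]
 [ 0.001 -0.957 -0.29 ]
 [-1.    -0.001  0.   ]]
[475.76502833  -1.56877408 100.        ] [483.77714899   4.40232338 100.        ]
```

View pics/topz.png

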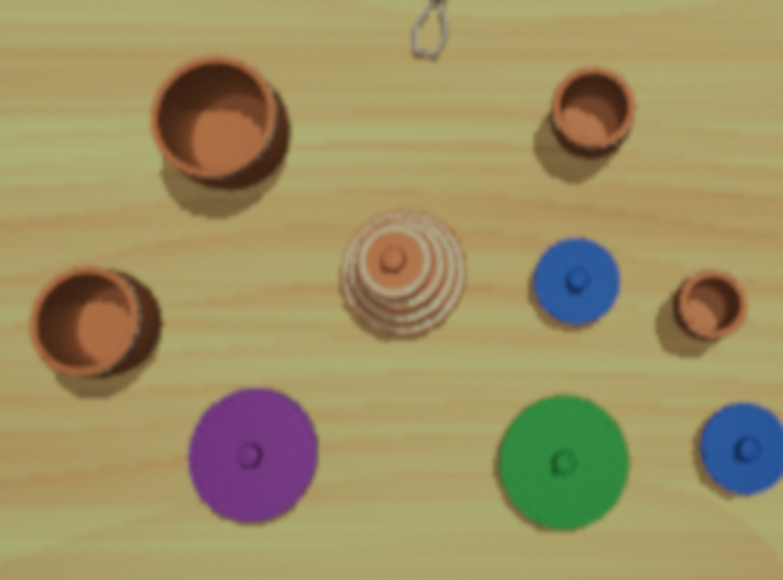

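View pics/scz.png

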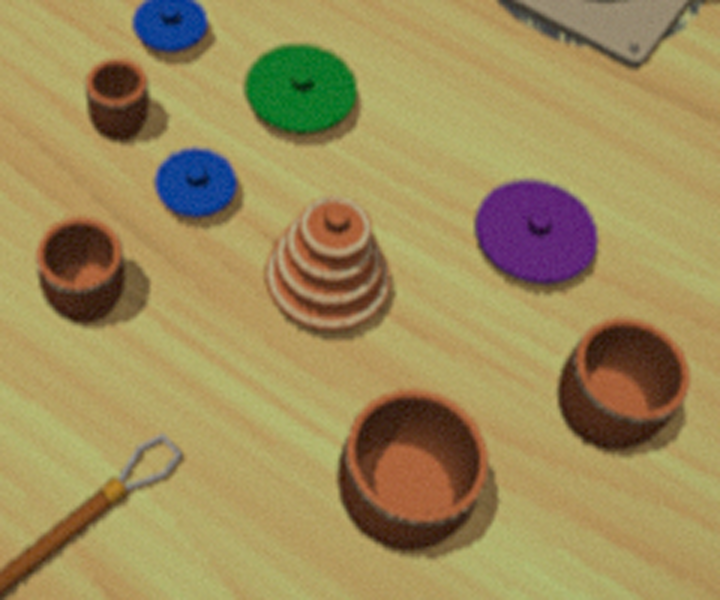

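```bash
python3 - <<'E'
from h import *
T={'A':((214,119),(416,458)),'B':((85,322),(631,370)),'C':((593,107),(81,257)),'D':((712,304),(117,84)),'discD':((396,260),(337,228)),'knobDtop':((393,257),(337,216))}
for k,(t,s) in T.items():
    tu=(80+(t[0]+.5)/2.9-.5,150+(t[1]+.5)/2.9-.5);su=(190+(s[0]+.5)/3-.5,110+(s[1]+.5)/3-.5)
    X,e=tri([ray("top",tu),ray("scene",su)]);print(k,X.round(1),np.round(e,1))
E
```

```text
A [597.7 155.1  72.8] [1.1 1.1]
B [435.8 244.6  67.8] [1.2 1.2]
C [ 613.2 -149.6   60. ] [0.1 0.1]
D [ 454.9 -243.5   54.3] [0.8 0.8]
discD [482.4   4.   90.9] [0.5 0.5]
knobDtop [483.1   3.5 108. ] [0.5 0.5]
```

```bash
python3 -m pendant '[[0,-20,-12,8.45],[0,-34,-20,8.45],[0,-34,-20,0],[0,-34,-20,0],[0,-34,-20,0],[0,-34,-20,0],[0,-34,-20,0],[0,-34,-20,0],[0,-34,-20,0],[0,-34,-20,0]]'; python3 -m pendant '[[0,-34,-20,0],[0,-34,-20,0],[0,-34,-20,0],[0,-20,-12,0],[0,0,0,0],[0,0,0,0]]'; python3 - <<'E'
from h import *
wrist("pics/w1.png");print(q2R(observe()["eef_rot"]).round(3))
E
```

```text
time_s: 1.15
eef_pos: [369.6, -289.7, 404.7]
eef_rot: [-0.0, 0.707, -0.0, -0.707]
wrist_force: [0.2, -0.2, 0.2]
width: 85.2
time_s: 1.75
eef_pos: [441.2, -169.1, 404.6]
eef_rot: [-0.0, -0.707, 0.0, 0.707]
wrist_force: [0.6, -0.4, 0.4]
width: 85.4
[[-0.001 -0.002 -1.   ]
 [-0.001 -1.     0.002]
 [-1.     0.001  0.001]]
```

View pics/w1.png

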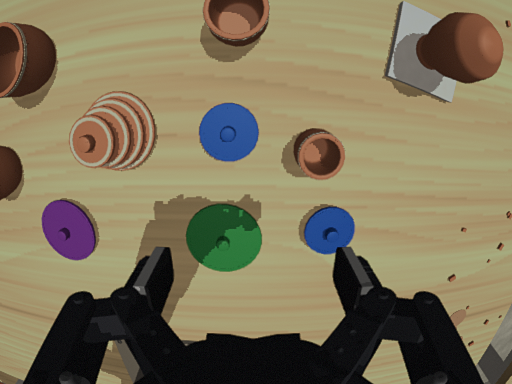

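```bash
python3 -m pendant '[[0,-35,-20,0],[0,-40,-25,0],[0,-40,-25,0],[0,-35,-15,0],[0,0,0,0],[0,0,0,0]]' | head -2; python3 - <<'E'
from h import *
wrist("pics/w2.png")
E
python3 -m pendant '[[0,-35,0,0],[0,-45,0,0],[0,-45,0,0],[0,-25,0,0],[0,0,0,0],[0,0,0,0]]' | head -2; python3 - <<'E'
from h import *
wrist("pics/w3.png")
E
```

```text
time_s: 2.4
eef_pos: [526.2, -20.2, 404.4]
time_s: 3.05
eef_pos: [526.6, 128.6, 404.7]
```

View pics/w2.png

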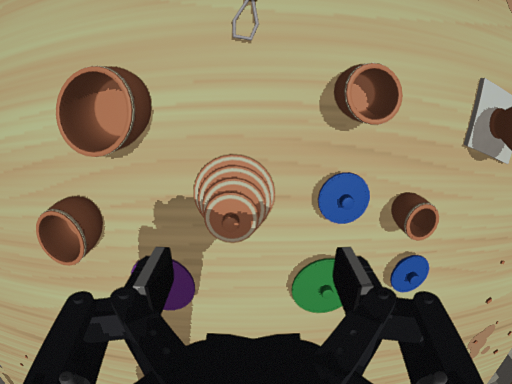

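View pics/w3.png

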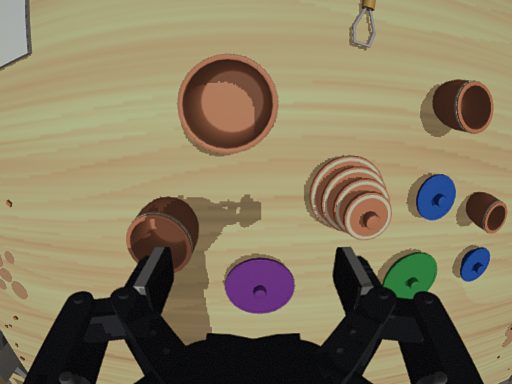

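```bash
python3 - <<'E'
import cv2,numpy as np
def z(fn,x,y,w,h):
    return cv2.resize(cv2.imread(fn)[y:y+h,x:x+w],(400,300),interpolation=cv2.INTER_CUBIC)
a=[z("pics/w2.png",40,60,120,90),z("pics/w2.png",320,50,120,90),z("pics/w3.png",110,190,120,90),z("pics/w1.png",270,110,120,90)]
cv2.imwrite("pics/m1.png",np.vstack([np.hstack(a[:2]),np.hstack(a[2:])]))
a=[z("pics/w3.png",170,40,128,96),z("pics/w2.png",20,180,120,90),z("pics/w2.png",180,150,120,90),z("pics/w1.png",50,80,120,90)]
cv2.imwrite("pics/m2.png",np.vstack([np.hstack(a[:2]),np.hstack(a[2:])]))
E
```

```text
(no output)
```

View pics/m1.png

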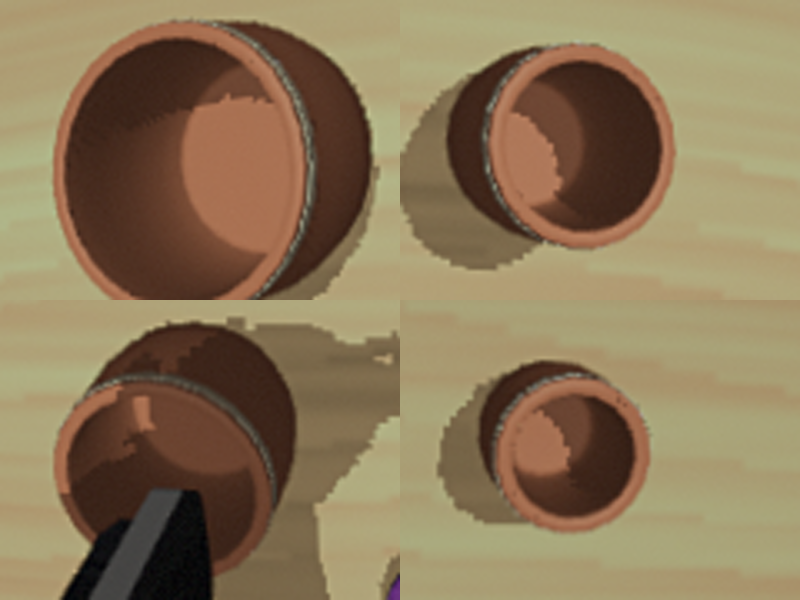

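View pics/m2.png

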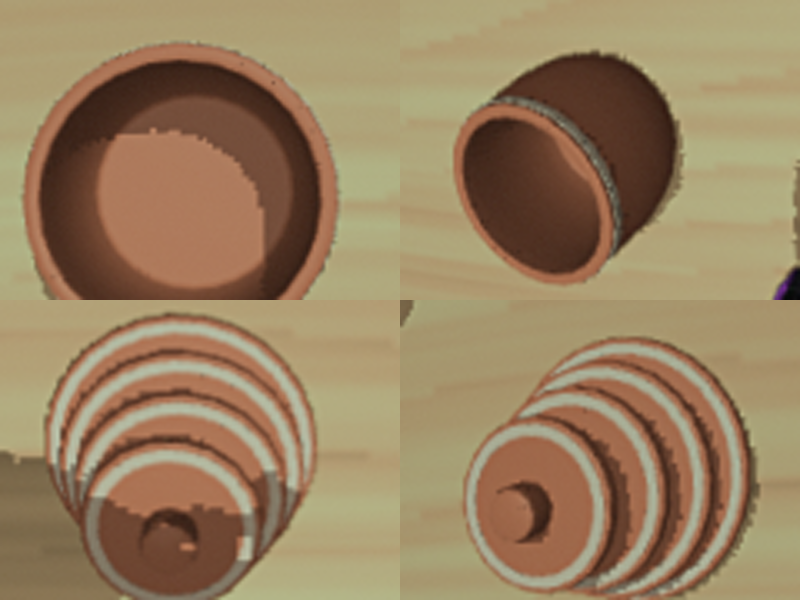

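```bash
cat >> h.py <<'E'
def rimfit(fn,box,vmin=125,draw=None):
    im,pose=load(fn);x,y,w,h=box
    hsv=cv2.cvtColor(cv2.GaussianBlur(im,(3,3),0.7),cv2.COLOR_BGR2HSV)[y:y+h,x:x+w]
    m=((hsv[...,0]<15)&(hsv[...,1]>85)&(hsv[...,2]>vmin)).astype(np.uint8)*255
    cs,_=cv2.findContours(m,cv2.RETR_EXTERNAL,cv2.CHAIN_APPROX_NONE)
    c=max(cs,key=lambda c:cv2.contourArea(cv2.convexHull(c)))
    hull=cv2.convexHull(c)[:,0,:].astype(float)
    # dense hull pts = contour pts near hull
    pts=np.array([p[0] for p in c if abs(cv2.pointPolygonTest(hull.astype(np.float32).reshape(-1,1,2),(float(p[0][0]),float(p[0][1])),True))<1.2],float)
    return pts+[x,y],pose,m
def circ(pts,pose,z,name="wrist"):
    from scipy.optimize import least_squares
    P=np.array([plane(ray(name,p,pose),z)[:2] for p in pts])
    f=lambda a:np.hypot(P[:,0]-a[0],P[:,1]-a[1])-a[2]
    r=least_squares(f,[*P.mean(0),40],loss="soft_l1",f_scale=1.0)
    return r.x,np.sqrt(np.mean(f(r.x)**2))
E
python3 - <<'E'
from h import *
B={'A':[("w2",(45,55,115,110)),("w3",(165,40,125,125))],'B':[("w2",(25,185,85,90))],'C':[("w2",(320,50,95,90)),("w3",(420,70,85,70))],'D':[("w1",(280,115,80,75)),("w2",(380,185,70,65)),("w3",(455,185,60,55))]}
H={'A':84,'B':76,'C':68,'D':60}
for k,v in B.items():
  cr=[]
  for fn,b in v:
    pts,pose,m=rimfit(f"pics/{fn}.png",b)
    for z in (H[k]-8,H[k],):
        c,e=circ(pts,pose,z);print(k,fn,len(pts),"z",z,c.round(1),round(e,2))
    px=proj("wrist",[c[0],c[1],H[k]],pose);cr.append(ray("wrist",px,pose))
  if len(cr)>1:
    X,e=tri(cr);print("  tri",X.round(1),np.round(e,1))
E
```

```text
A w2 237 z 76 [599.3 155.6  49.9] 0.4
A w2 237 z 84 [599.6 150.8  48.5] 0.39
A w3 281 z 76 [599.  153.   49.9] 0.37
A w3 281 z 84 [599.3 152.3  48.6] 0.36
  tri [599.4 152.6  81. ] [0.1 0.1]
B w2 140 z 68 [434.8 246.9  41.4] 0.53
B w2 140 z 76 [439.5 239.9  40.3] 0.51
C w2 163 z 60 [ 614.1 -154.8   33.4] 0.38
C w2 163 z 68 [ 614.  -151.4   32.5] 0.37
C w3 125 z 60 [ 614. -158.   33.] 0.54
C w3 125 z 68 [ 613.9 -150.7   32.1] 0.53
  tri [ 614.  -152.1   66.5] [0. 0.]
D w1 129 z 52 [ 454.9 -247.3   26.3] 0.4
D w1 129 z 60 [ 456.7 -245.4   25.6] 0.39
D w2 94 z 52 [ 453.3 -250.    26.1] 0.53
D w2 94 z 60 [ 457.3 -244.3   25.4] 0.51
D w3 73 z 52 [ 453.  -252.9   25.5] 0.61
D w3 73 z 60 [ 457.  -243.4   24.9] 0.59
  tri [ 456.2 -245.8   57.9] [0.1 0.1 0.2]
```

```bash
python3 - <<'E'
from h import *
rs=[];
for fn,p in (("w1",(84.3,143.8)),("w2",(230.2,223.3)),("w3",(369.5,219.0))):
    _,pose=load(f"pics/{fn}.png");r=ray("wrist",p,pose);rs.append(r);print(plane(r,111).round(1))
print(tri(rs))
for fn,b in (("w1",(60,100,60,85)),("w3",(335,185,62,60))):
    im,_=load(f"pics/{fn}.png");x,y,w,h=b
    cv2.imwrite(f"pics/k_{fn}.png",cv2.resize(im[y:y+h,x:x+w],None,fx=7,fy=7,interpolation=cv2.INTER_CUBIC))
E
```

```text
[484.3  -2.2 111. ]
[486.1   1.  111. ]
[488.9   8.1 111. ]
(array([482.98104245,   2.8954716 , 101.71903799]), [np.float64(0.7200370441054621), np.float64(1.6224735436591156), np.float64(1.562575940496975)])
```

View pics/k_w3.png

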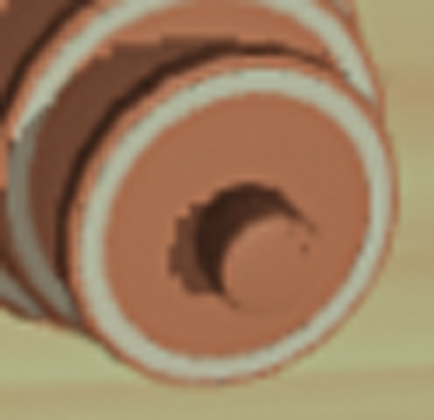

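View pics/k_w1.png

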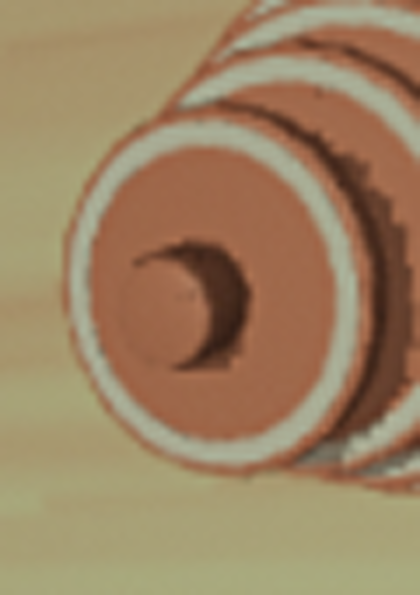

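```bash
python3 - <<'E'
from h import *
for nm,z,L in (("knobtop",111,(("w1",(83.2,143.9)),("w3",(372.8,222.5)))),("disc",96,(("w1",(89.8,140.9)),("w3",(368.1,216.2))))):
  rs=[]
  for fn,p in L:
    _,pose=load(f"pics/{fn}.png");r=ray("wrist",p,pose);rs.append(r);print(plane(r,z).round(1))
  print(nm,tri(rs))
E
```

```text
[484.3  -0.8 111. ]
[484.8   3.6 111. ]
knobtop (array([483.32355048,   1.772813  , 107.20665047]), [np.float64(0.33417424853538735), np.float64(0.33417424853544936)])
[ 4.845e+02 -1.000e-01  9.600e+01]
[485.3   3.4  96. ]
disc (array([483.92921692,   1.93566505,  92.75286789]), [np.float64(0.12506649648984486), np.float64(0.12506649648990037)])
```

```bash
python3 -m pendant '[[20,30,10,0],[25,35,12,0],[25,35,12,0],[15,18,6,0],[10,9,3,0],[0,0,0,0],[0,0,0,0]]' 0.6 30; python3 - <<'E'
from h import *
im,p=wrist("pics/w4.png");print(pinch_z, p[0].round(1)); print(proj("wrist",[484,1.8,111],p),proj("wrist",[484,1.8,96],p))
E
```

```text
time_s: 3.8
eef_pos: [483.6, 2.3, 310.1]
eef_rot: [-0.001, 0.707, -0.002, -0.707]
wrist_force: [0.6, 0.4, -0.1]
width: 34.1
154.70000000000002 [483.6   2.3 310.1]
[252.5160096 230.47916  ] [252.52171138 220.44208765]
```

View pics/w4.png

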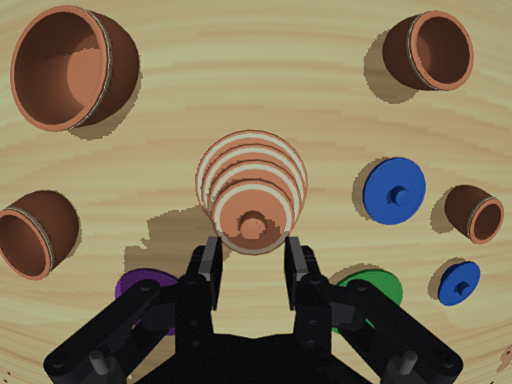

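```bash
python3 - <<'E'
from h import *
im,p=load("pics/w4.png")
cv2.imwrite("pics/k4.png",cv2.resize(im[170:260,190:315],None,fx=6,fy=6,interpolation=cv2.INTER_CUBIC))
E
```

```text
(no output)
```

View pics/k4.png

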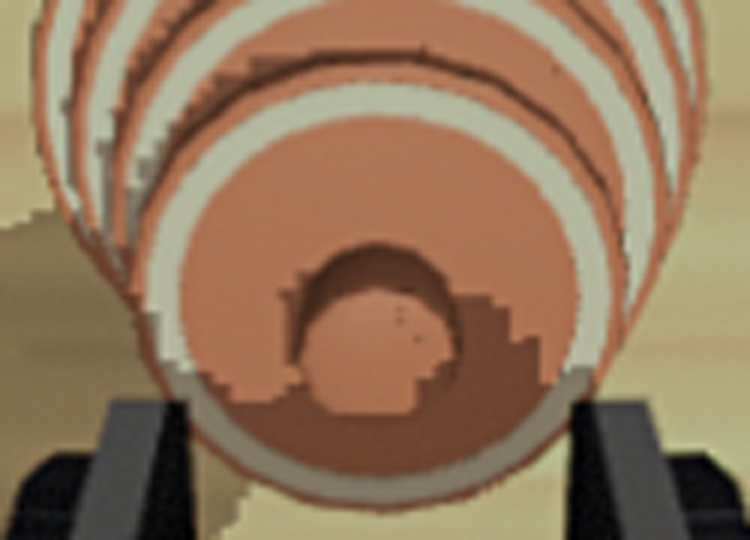

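```bash
python3 -m pendant '[[12,0,0,0],[14,0,0,0],[9,0,0,0],[3,0,0,0],[0,0,0,0],[0,0,0,0]]'; python3 -m pendant '[[0,0,0,0],[0,0,0,0],[0,0,0,0],[0,0,0,0],[0,0,0,0]]' 1 40;  python3 - <<'E'
from h import *
im,p=wrist("pics/w5.png")
E
```

```text
time_s: 4.45
eef_pos: [483.7, 3.8, 272.2]
eef_rot: [-0.0, 0.707, -0.0, -0.707]
wrist_force: [1.2, -1.1, 0.2]
width: 34.4
time_s: 4.95
eef_pos: [483.6, 3.7, 272.0]
eef_rot: [-0.0, 0.707, -0.0, -0.707]
wrist_force: [0.1, 0.9, 2.6]
width: 15.9
```

View pics/w5.png

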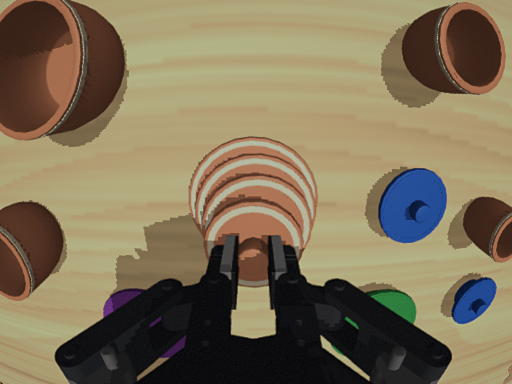

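```bash
python3 -m pendant '[[-6,0,0,0],[-12,0,0,0],[-16,0,0,0],[-16,0,0,0],[-10,0,0,0],[0,0,0,0]]'; python3 - <<'E'
from h import *
im,p=wrist("pics/w6.png")
E
```

```text
time_s: 5.6
eef_pos: [483.9, 3.7, 333.3]
eef_rot: [-0.0, 0.708, -0.0, -0.706]
wrist_force: [0.1, 0.4, -0.5]
width: 15.8
```

View pics/w6.png

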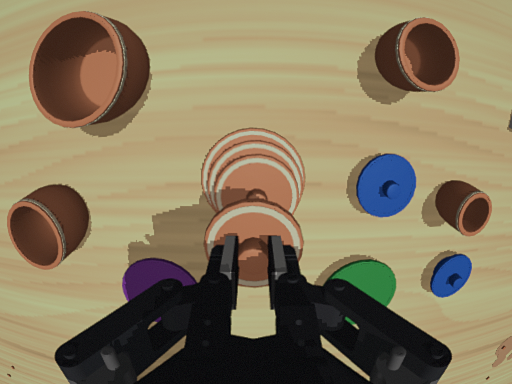

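```bash
python3 -m pendant '[[0,20,2,0],[0,35,4,0],[0,40,5,0],[0,45,5,0],[0,45,5,0],[0,35,3,0],[0,20,2,0],[0,9,1,0],[0,0,0,0],[0,0,0,0]]'; python3 - <<'E'
from h import *
im,p=wrist("pics/w7.png");print(proj("wrist",[456.7,-245,60],p))
E
```

```text
time_s: 6.65
eef_pos: [456.3, -243.8, 331.3]
eef_rot: [0.0, -0.707, -0.001, 0.707]
wrist_force: [0.3, -0.0, -0.5]
width: 15.5
[253.86833066 191.77673389]
```

View pics/w7.png

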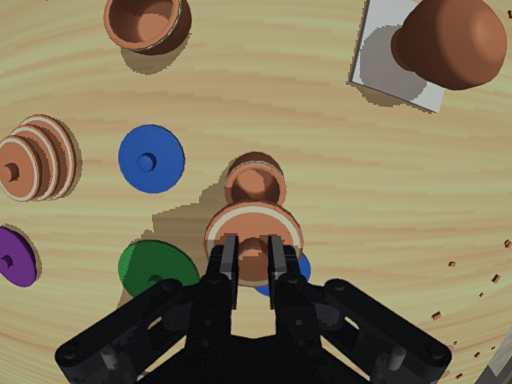

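```bash
python3 - <<'E'
from h import *
im,p=load("pics/w7.png")
print(p[0], plane(ray("wrist",(253,244.5),p),155.3), plane(ray("wrist",(255,191),p),60))
cv2.imwrite("pics/k7.png",cv2.resize(im[145:295,190:320],None,fx=4,fy=4,interpolation=cv2.INTER_CUBIC))
E
```

```text
[ 456.3060792  -243.84039916  331.27422654] [ 459.44482925 -244.32016492  155.3       ] [ 457.4036488  -245.96523049   60.        ]
```

View pics/k7.png

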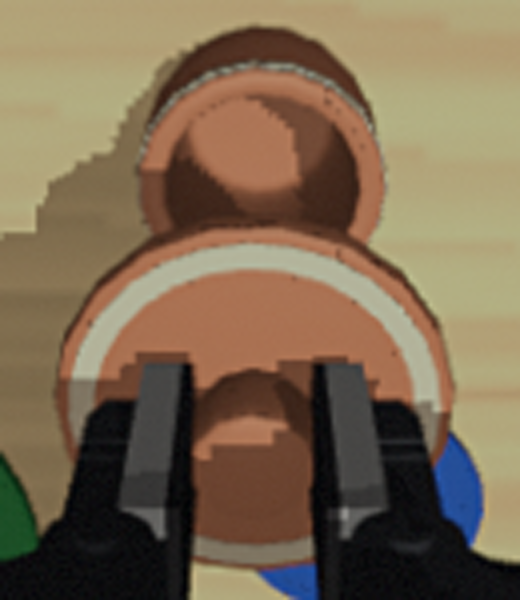

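```bash
python3 - <<'E'
from h import *
im,p=load("pics/w7.png")
for x in(454,457,460):print(x,[proj("wrist",[x+27,-245,z],p).round(1)[1] for z in (57,60)])
print([plane(ray("wrist",(255.1,v),p),155.3).round(1) for v in (201.7,286.7)])
E
```

```text
454 [np.float64(163.3), np.float64(164.2)]
457 [np.float64(159.8), np.float64(160.7)]
460 [np.float64(156.3), np.float64(157.1)]
[array([ 485. , -245.4,  155.3]), array([ 429.7, -245.6,  155.3])]
```

```bash
python3 -m pendant '[[10,1,1.5,0],[20,0,0,0],[15,0,0,0],[10,0,0,0],[5,0,0,0],[0,0,0,0]]'; python3 - <<'E'
from h import *
im,p=wrist("pics/w8.png");
cv2.imwrite("pics/k8.png",cv2.resize(im[145:295,190:320],None,fx=4,fy=4,interpolation=cv2.INTER_CUBIC))
E
```

```text
time_s: 7.3
eef_pos: [454.6, -245.8, 271.1]
eef_rot: [0.0, -0.707, -0.0, 0.708]
wrist_force: [0.3, 0.2, -1.2]
width: 15.3
```

View pics/k8.png

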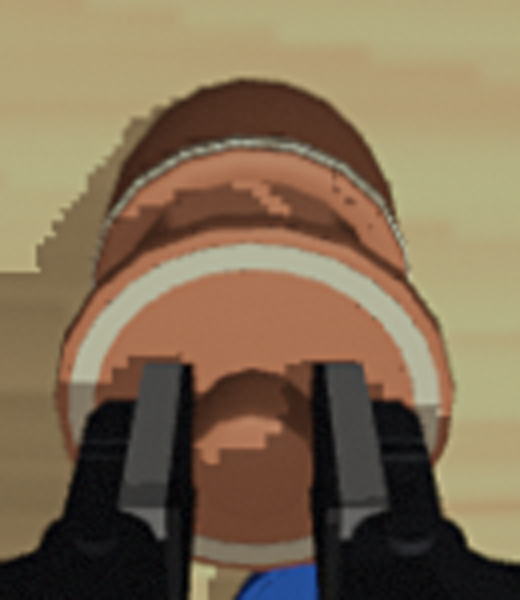

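```bash
python3 - <<'E'
from h import *
im,p=load("pics/w8.png")
for x in(454,456,458):print(x,[proj("wrist",[x+27,-246,z],p).round(1)[1] for z in (57,60)])
print([plane(ray("wrist",(253,v),p),271-176).round(1) for v in (201.7,286.7)])
E
```

```text
454 [np.float64(183.4), np.float64(184.8)]
456 [np.float64(180.4), np.float64(181.8)]
458 [np.float64(177.4), np.float64(178.8)]
[array([ 483.2, -246.5,   95. ]), array([ 427.9, -246.4,   95. ])]
```

```bash
python3 -m pendant '[[6,0,0,0],[8,0,0,0],[6,0,0,0],[3,0,0,0],[0,0,0,0]]'; python3 -m pendant '[[1.5,0,0,0],[1.5,0,0,0],[1,0,0,0],[0,0,0,0]]'
```

```text
time_s: 7.85
eef_pos: [454.5, -246.2, 248.1]
eef_rot: [0.001, -0.707, 0.0, 0.707]
wrist_force: [0.4, -0.2, -0.5]
width: 15.9
time_s: 8.25
eef_pos: [454.7, -246.3, 244.8]
eef_rot: [-0.0, 0.707, -0.0, -0.707]
wrist_force: [-0.8, 0.4, -0.6]
width: 16.1
```

```bash
python3 -m pendant '[[1,0,0,0],[1,0,0,0],[0,0,0,0]]';python3 -m pendant '[[1,0,0,0],[1,0,0,0],[0,0,0,0]]'
```

```text
time_s: 8.55
eef_pos: [454.7, -246.5, 244.2]
eef_rot: [-0.0, 0.707, -0.001, -0.707]
wrist_force: [-2.4, -0.0, 14.0]
width: 15.5
time_s: 8.85
eef_pos: [454.7, -246.5, 244.0]
eef_rot: [-0.0, 0.708, -0.001, -0.707]
wrist_force: [-6.1, 2.8, 32.0]
width: 15.8
```

```bash
python3 -m pendant '[[-1,0,0,0],[-1.5,0,0,0],[0,0,0,0]]'; python3 -m pendant '[[0,0,0,0],[0,0,0,0],[0,0,0,0],[-5,0,0,0],[-20,0,0,0],[-30,0,0,0],[-35,0,0,0],[-25,0,0,0],[0,0,0,0]]' 0.6 40; python3 - <<'E'
from h import *
im,p=wrist("pics/w9.png")
E
```

```text
time_s: 9.15
eef_pos: [454.7, -246.4, 244.3]
eef_rot: [-0.0, 0.707, -0.001, -0.707]
wrist_force: [-1.7, -0.6, 11.0]
width: 15.7
time_s: 10.05
eef_pos: [455.7, -246.8, 361.7]
eef_rot: [0.001, 0.709, -0.002, -0.705]
wrist_force: [0.1, 0.3, -0.4]
width: 34.2
```

View pics/w9.png

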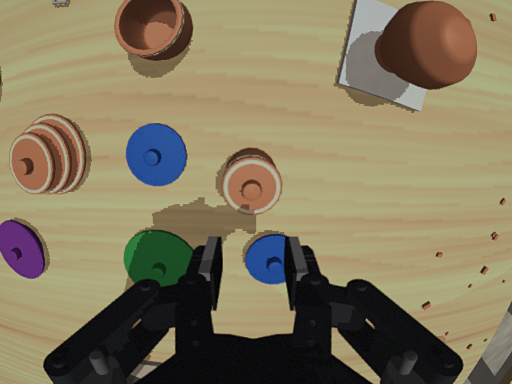

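```bash
python3 -m pendant '[[0,-20,-2,0],[5,-35,-4,0],[5,-45,-5,0],[10,-45,-5,0],[12,-45,-5,0],[15,-35,-4,0],[10,-17,-2,0],[5,-7,-1,0],[0,0,0,0],[0,0,0,0]]'; python3 - <<'E'
from h import *
im,p=wrist("pics/w10.png")
print(p[0].round(1),proj("wrist",[484,2,87],p),proj("wrist",[484,2,72],p))
cv2.imwrite("pics/k10.png",cv2.resize(im[120:260,180:325],None,fx=5,fy=5,interpolation=cv2.INTER_CUBIC))
E
```

```text
time_s: 11.1
eef_pos: [482.8, 1.4, 296.1]
eef_rot: [0.001, -0.707, 0.001, 0.707]
wrist_force: [-0.4, -0.2, -0.0]
width: 34.3
[482.8   1.4 296.1] [250.56611569 222.30430103] [250.68824365 213.18950025]
```

View pics/k10.png

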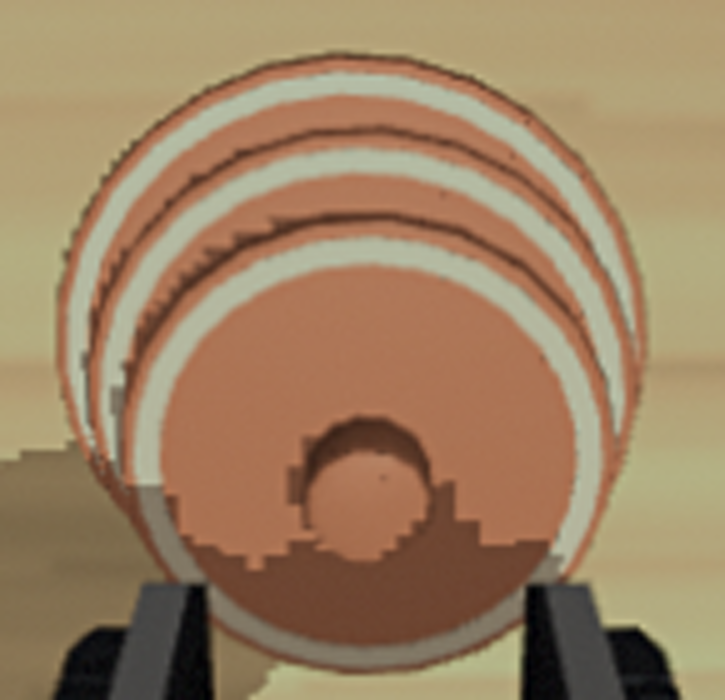

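```bash
python3 - <<'E'
from h import *
im,p=load("pics/w10.png")
print(plane(ray("wrist",(253.1,220.7),p),87),plane(ray("wrist",((367/5+180),120+(238+667)/10),p),72))
E
```

```text
[4.85162404e+02 3.27764451e-01 8.70000000e+01] [4.86056324e+02 8.25059398e-02 7.20000000e+01]
```

```bash
python3 -m pendant '[[12,1,-2,0],[15,0,0,0],[13,0,0,0],[6,0,0,0],[2,0,0,0],[0,0,0,0]]'; python3 -m pendant '[[0,0,0,0],[0,0,0,0],[0,0,0,0],[0,0,0,0]]' 1 40; python3 -m pendant '[[-6,0,0,0],[-12,0,0,0],[-16,0,0,0],[-20,0,0,0],[-20,0,0,0],[-10,0,0,0],[0,0,0,0]]';  python3 - <<'E'
from h import *
im,p=wrist("pics/w11.png")
E
```

```text
time_s: 11.75
eef_pos: [485.0, 1.3, 248.1]
eef_rot: [0.001, -0.707, 0.001, 0.707]
wrist_force: [0.6, 0.1, -0.0]
width: 34.1
time_s: 12.15
eef_pos: [485.2, 1.7, 248.6]
eef_rot: [-0.0, 0.707, -0.0, -0.707]
wrist_force: [-0.1, -0.2, 1.9]
width: 15.6
time_s: 12.85
eef_pos: [485.4, 1.7, 333.9]
eef_rot: [-0.0, 0.708, -0.0, -0.706]
wrist_force: [0.0, 0.3, -1.6]
width: 15.7
```

View pics/w11.png

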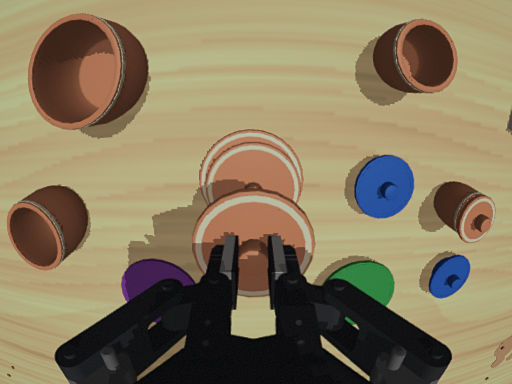

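```bash
python3 -m pendant '[[0,15,-13,0],[0,28,-24,0],[0,32,-27,0],[0,32,-27,0],[0,26,-22,0],[0,14,-11,0],[0,6,-5,0],[0,0,0,0],[0,0,0,0]]'; python3 - <<'E'
from h import *
im,p=wrist("pics/w12.png");print(p[0].round(1))
for x in(612,614,616):print(x,[proj("wrist",[x+34,-151.5,z],p).round(1) for z in (65,68)])
cv2.imwrite("pics/k12.png",cv2.resize(im[130:310,180:330],None,fx=4,fy=4,interpolation=cv2.INTER_CUBIC))
E
```

```text
time_s: 13.8
eef_pos: [613.1, -150.1, 331.4]
eef_rot: [0.001, -0.706, -0.0, 0.708]
wrist_force: [-0.1, 0.4, -0.9]
width: 15.5
[ 613.1 -150.1  331.4]
612 [array([254.1, 155.4]), array([254.1, 156.2])]
614 [array([254.1, 153. ]), array([254.1, 153.8])]
616 [array([254.1, 150.6]), array([254.1, 151.3])]
```

View pics/k12.png

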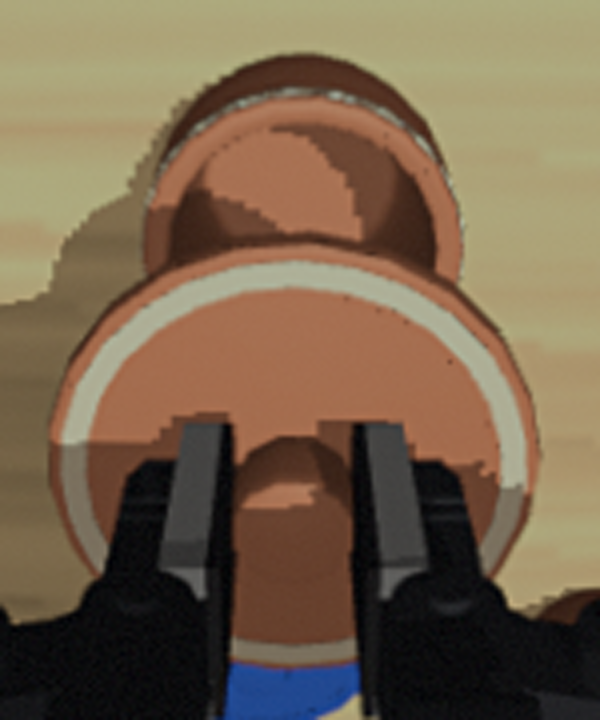

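```bash
python3 - <<'E'
from h import *
im,p=load("pics/w12.png")
print([plane(ray("wrist",(253.6,v),p),331.4-176).round(1) for v in (191,243,296)],plane(ray("wrist",(255.8,190),p),68))
E
```

```text
[array([ 647.5, -151. ,  155.4]), array([ 616.9, -151. ,  155.4]), array([ 578.8, -151. ,  155.4])] [ 617.50135869 -152.91025197   68.        ]
```

```bash
python3 -m pendant '[[10,2,0,0],[18,0,0,0],[15,0,0,0],[8,0,0,0],[4,0,0,0],[0,0,0,0]]'; python3 - <<'E'
from h import *
im,p=wrist("pics/w13.png");print(p[0].round(1))
for x in(612,614,616):print(x,[proj("wrist",[x+34,-153,z],p).round(1) for z in (65,68)])
cv2.imwrite("pics/k13.png",cv2.resize(im[130:310,180:330],None,fx=4,fy=4,interpolation=cv2.INTER_CUBIC))
E
```

```text
time_s: 14.45
eef_pos: [613.6, -153.3, 276.6]
eef_rot: [0.0, -0.707, 0.0, 0.707]
wrist_force: [-0.2, 0.9, -0.7]
width: 15.7
[ 613.6 -153.3  276.6]
612 [array([251.3, 175.6]), array([251.2, 176.9])]
614 [array([251.3, 172.5]), array([251.2, 173.8])]
616 [array([251.2, 169.5]), array([251.2, 170.7])]
```

View pics/k13.png

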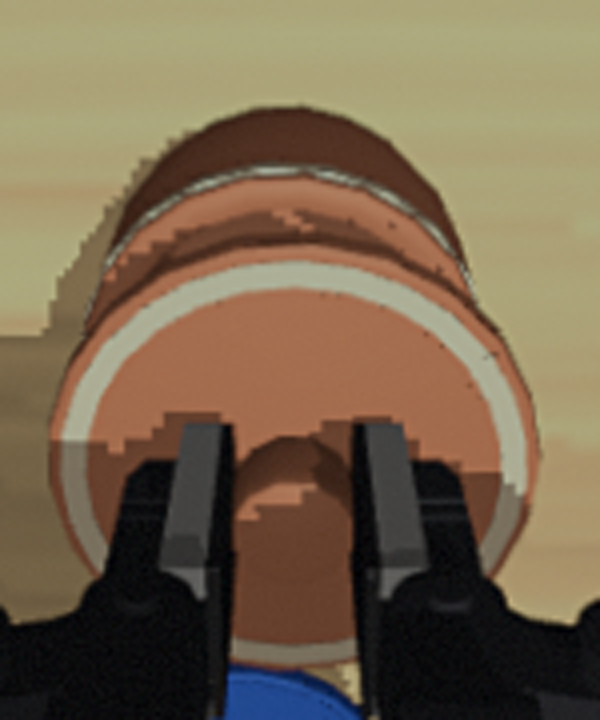

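```bash
python3 -m pendant '[[0,-1.5,0,0],[6,0,0,0],[7,0,0,0],[4,0,0,0],[2,0,0,0],[0,0,0,0]]'; python3 -m pendant '[[2,0,0,0],[1,0,0,0],[0,0,0,0]]'
```

```text
time_s: 15.1
eef_pos: [613.6, -152.0, 257.7]
eef_rot: [0.001, -0.707, 0.0, 0.707]
wrist_force: [0.4, 0.1, -1.0]
width: 15.7
time_s: 15.4
eef_pos: [613.7, -152.0, 255.2]
eef_rot: [0.0, -0.707, 0.0, 0.707]
wrist_force: [-0.2, 0.6, -1.1]
width: 15.9
```

```bash
python3 -m pendant '[[1,0,0,0],[1,0,0,0],[0,0,0,0]]'; python3 -m pendant '[[1,0,0,0],[0,0,0,0]]'
```

```text
time_s: 15.7
eef_pos: [613.7, -152.0, 253.1]
eef_rot: [0.0, -0.707, 0.0, 0.707]
wrist_force: [-0.6, 0.4, -0.3]
width: 16.1
time_s: 15.9
eef_pos: [613.8, -152.0, 252.7]
eef_rot: [-0.0, 0.707, -0.0, -0.707]
wrist_force: [-2.0, -0.1, 3.0]
width: 15.9
```

```bash
python3 -m pendant '[[0.5,0,0,0],[0,0,0,0],[0,0,0,0],[0,0,0,0],[-5,0,0,0],[-20,0,0,0],[-30,0,0,0],[-15,0,0,0],[0,0,0,0]]' 0.6 40; python3 - <<'E'
from h import *
im,p=wrist("pics/w14.png")
E
python3 -m pendant '[[0,-15,13,0],[0,-28,24,0],[0,-32,27,0],[8,-32,27,0],[12,-26,22,0],[10,-14,11,0],[5,-6,5,0],[0,0,0,0],[0,0,0,0]]'; python3 - <<'E'
from h import *
im,p=wrist("pics/w15.png")
print(p[0].round(1),proj("wrist",[485,1.5,63],p),proj("wrist",[485,1.5,48],p))
cv2.imwrite("pics/k15.png",cv2.resize(im[110:250,180:325],None,fx=5,fy=5,interpolation=cv2.INTER_CUBIC))
E
```

```text
time_s: 16.8
eef_pos: [614.7, -152.2, 324.4]
eef_rot: [-0.0, 0.709, -0.001, -0.705]
wrist_force: [0.3, 0.9, -0.8]
width: 34.0
time_s: 17.75
eef_pos: [485.7, 0.3, 286.5]
eef_rot: [-0.001, 0.707, -0.001, -0.707]
wrist_force: [-0.0, 0.0, -0.2]
width: 33.9
[4.857e+02 3.000e-01 2.865e+02] [250.04743241 216.29176249] [250.20014524 208.14047931]
```

View pics/w14.png

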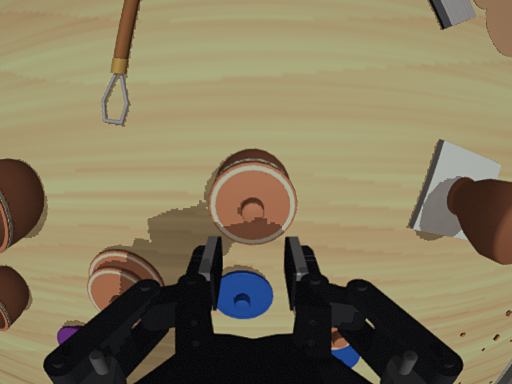

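View pics/k15.png

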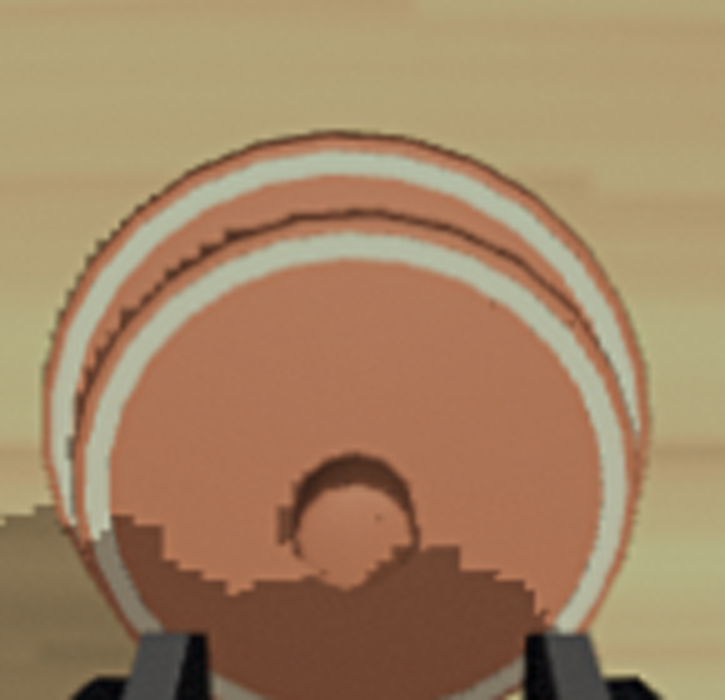

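```bash
python3 -m pendant '[[12,-0.5,1,0],[18,0,0,0],[17,0,0,0],[10,0,0,0],[5,0,0,0],[0,0,0,0]]'; python3 -m pendant '[[0,0,0,0],[0,0,0,0],[0,0,0,0],[0,0,0,0]]' 1 45; python3 -m pendant '[[-6,0,0,0],[-12,0,0,0],[-20,0,0,0],[-25,0,0,0],[-25,0,0,0],[-15,0,0,0],[-7,0,0,0],[0,0,0,0]]';  python3 - <<'E'
from h import *
im,p=wrist("pics/w16.png")
E
```

```text
time_s: 18.4
eef_pos: [484.2, 1.3, 224.4]
eef_rot: [0.001, -0.707, 0.001, 0.707]
wrist_force: [0.2, 0.2, 0.8]
width: 33.8
time_s: 18.8
eef_pos: [484.2, 1.6, 225.3]
eef_rot: [-0.0, 0.708, -0.0, -0.707]
wrist_force: [0.5, -0.7, 2.4]
width: 15.5
time_s: 19.6
eef_pos: [484.0, 1.8, 335.9]
eef_rot: [-0.0, 0.708, -0.0, -0.706]
wrist_force: [-0.2, 0.7, -2.6]
width: 15.7
```

View pics/w16.png

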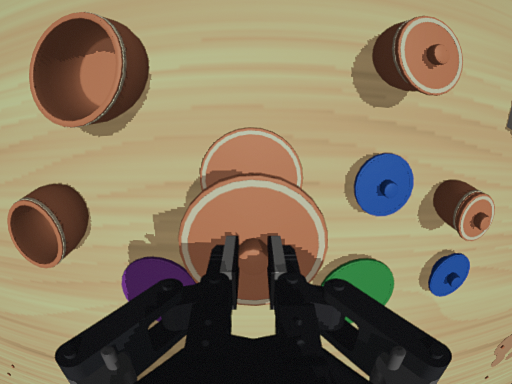

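```bash
python3 -m pendant '[[0,-18,4,0],[0,-32,6,0],[0,-40,8,0],[0,-44,8,0],[0,-44,8,0],[0,-32,6,0],[0,-18,4,0],[0,-10,2,0],[0,0,0,0],[0,0,0,0]]'; python3 - <<'E'
from h import *
im,p=wrist("pics/w17.png");print(p[0].round(1))
for x in(434,437,440):print(x,[proj("wrist",[x+42,240,z],p).round(1) for z in (73,76)])
cv2.imwrite("pics/k17.png",cv2.resize(im[120:315,170:340],None,fx=3.8,fy=3.8,interpolation=cv2.INTER_CUBIC)[:600*2])
E
```

```text
time_s: 20.65
eef_pos: [438.4, 238.5, 334.2]
eef_rot: [0.0, -0.707, 0.001, 0.707]
wrist_force: [-0.5, -1.4, -1.0]
width: 15.2
[438.4 238.5 334.2]
434 [array([249.4, 151.4]), array([249.4, 152.2])]
437 [array([249.4, 147.7]), array([249.3, 148.4])]
440 [array([249.4, 143.9]), array([249.3, 144.6])]
```

View pics/w17.png

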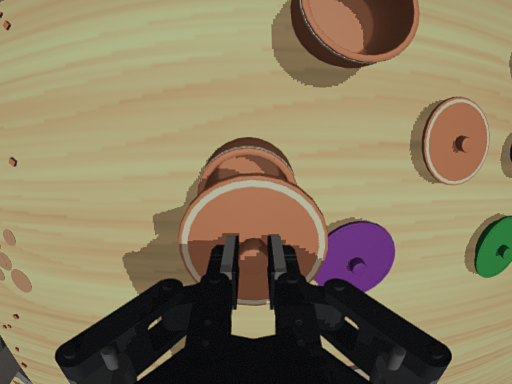

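View pics/k17.png

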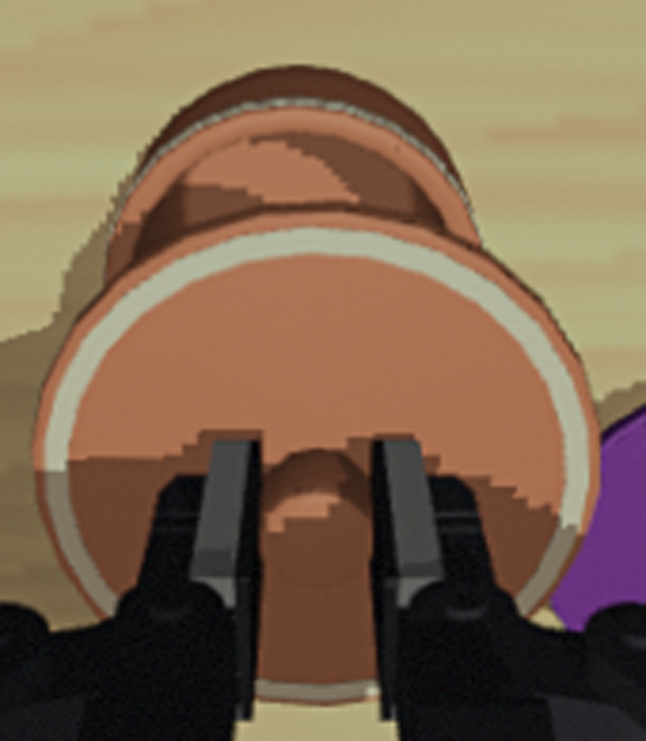

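```bash
python3 - <<'E'
from h import *
im,p=load("pics/w17.png")
print([plane(ray("wrist",(253.7,v),p),334.2-176).round(1) for v in (175.8,304.2)],plane(ray("wrist",(247,190),p),76))
E
```

```text
[array([481.1, 237. , 158.2]), array([397.5, 237.2, 158.2])] [444.96860596 242.10294049  76.        ]
```

```bash
python3 -m pendant '[[8,-4,2,0],[15,0,0,0],[14,0,0,0],[8,0,0,0],[4,0,0,0],[0,0,0,0],[0,0,0,0]]'; python3 - <<'E'
from h import *
im,p=wrist("pics/w18.png");print(p[0].round(1))
for x in(434,437,440):print(x,[proj("wrist",[x+42,242,z],p).round(1) for z in (73,76)])
print([plane(ray("wrist",(253.7,v),p),p[0][2]-176).round(1) for v in (175.8,304.2)])
cv2.imwrite("pics/k18.png",cv2.resize(im[120:315,170:340],None,fx=3.8,fy=3.8,interpolation=cv2.INTER_CUBIC)[:600])
E
```

```text
time_s: 21.4
eef_pos: [436.5, 243.7, 286.0]
eef_rot: [-0.001, 0.707, -0.0, -0.707]
wrist_force: [0.8, 0.0, -1.0]
width: 15.8
[436.5 243.7 286. ]
434 [array([254.4, 164.5]), array([254.4, 165.7])]
437 [array([254.4, 159.8]), array([254.4, 160.9])]
440 [array([254.4, 155.2]), array([254.4, 156.2])]
[array([479.4, 242.5, 110. ]), array([395.9, 242.6, 110. ])]
```

View pics/k18.png

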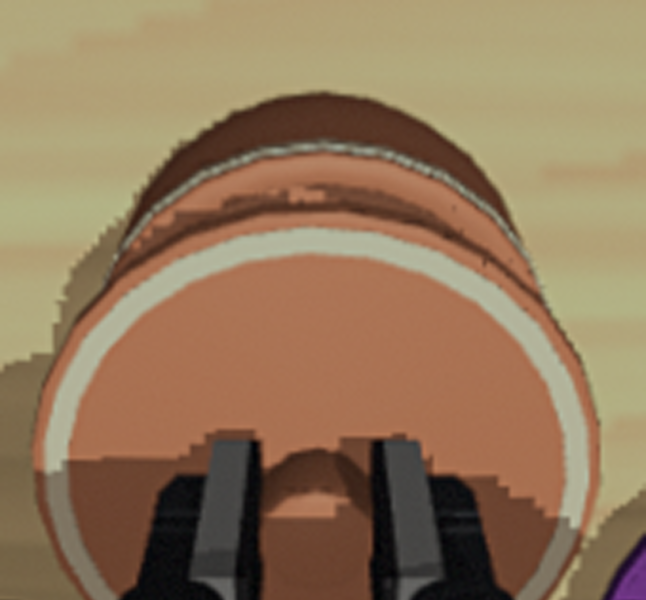

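```bash
python3 -m pendant '[[2,1,0,0],[8,0,0,0],[7,0,0,0],[3,0,0,0],[1,0,0,0],[0,0,0,0]]'; python3 -m pendant '[[1.5,0,0,0],[1,0,0,0],[0,0,0,0]]';  python3 -m pendant '[[1,0,0,0],[0,0,0,0]]'
```

```text
time_s: 22.05
eef_pos: [436.2, 242.7, 264.4]
eef_rot: [0.0, -0.707, 0.001, 0.707]
wrist_force: [0.2, -0.3, -0.7]
width: 15.6
time_s: 22.35
eef_pos: [436.3, 242.7, 262.2]
eef_rot: [-0.0, 0.707, -0.0, -0.707]
wrist_force: [-0.6, 0.0, -1.2]
width: 15.3
time_s: 22.55
eef_pos: [436.3, 242.8, 261.2]
eef_rot: [-0.0, 0.707, -0.0, -0.707]
wrist_force: [0.1, 0.3, -0.6]
width: 15.5
```

```bash
python3 -m pendant '[[1,0,0,0],[0,0,0,0]]';  python3 -m pendant '[[0.7,0,0,0],[0,0,0,0]]'
```

```text
time_s: 22.75
eef_pos: [436.2, 242.8, 261.0]
eef_rot: [-0.001, 0.707, -0.0, -0.707]
wrist_force: [-1.5, -0.7, 7.4]
width: 15.3
time_s: 22.95
eef_pos: [436.2, 242.7, 261.0]
eef_rot: [-0.001, 0.707, -0.0, -0.707]
wrist_force: [-3.9, -1.3, 13.9]
width: 15.1
```

```bash
python3 -m pendant '[[-1,0,0,0],[0,0,0,0],[0,0,0,0],[0,0,0,0],[-5,0,0,0],[-20,0,0,0],[-30,0,0,0],[-15,0,0,0],[0,0,0,0]]' 0.6 40; python3 - <<'E'
from h import *
im,p=wrist("pics/w19.png")
E
python3 -m pendant '[[0,20,-4,0],[0,34,-7,0],[5,40,-8,0],[8,44,-9,0],[12,42,-8,0],[12,34,-7,0],[10,18,-4,0],[5,9,-2,0],[0,0,0,0],[0,0,0,0]]'; python3 - <<'E'
from h import *
im,p=wrist("pics/w20.png")
print(p[0].round(1),proj("wrist",[485,1,39],p),proj("wrist",[485,1,24],p))
cv2.imwrite("pics/k20.png",cv2.resize(im[110:250,180:325],None,fx=5,fy=5,interpolation=cv2.INTER_CUBIC))
E
```

```text
time_s: 23.85
eef_pos: [436.9, 243.1, 332.7]
eef_rot: [-0.001, 0.709, 0.0, -0.706]
wrist_force: [0.6, -0.1, -0.2]
width: 34.3
time_s: 24.9
eef_pos: [484.8, 2.9, 278.3]
eef_rot: [0.0, -0.707, -0.0, 0.707]
wrist_force: [0.7, -0.2, -0.2]
width: 33.9
[484.8   2.9 278.3] [254.68625854 206.16774109] [254.58597742 199.06360506]
```

View pics/w19.png

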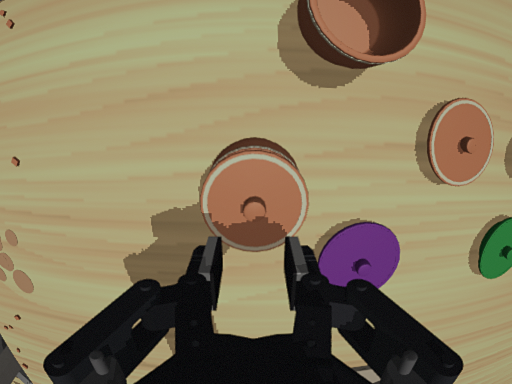

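View pics/k20.png

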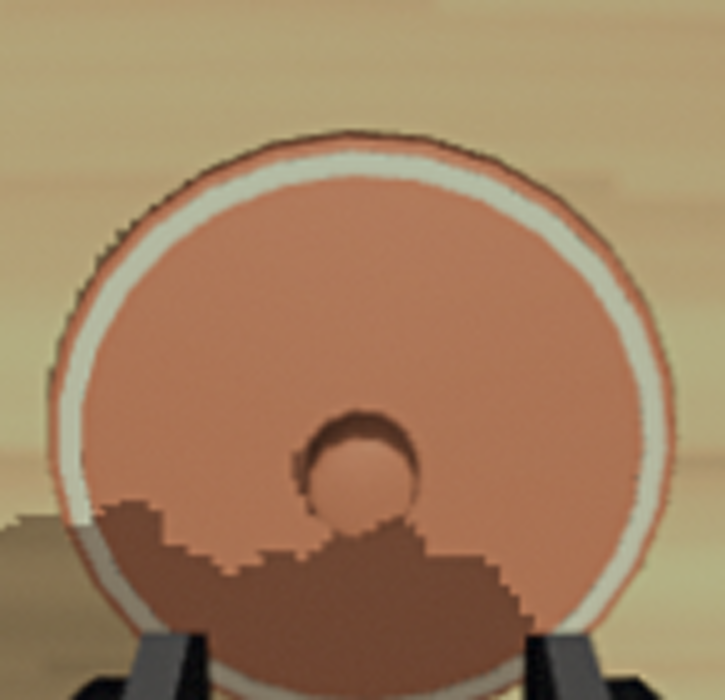

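```bash
python3 -m pendant '[[12,0,0.5,0],[20,0,0,0],[20,0,0,0],[14,0,0,0],[8,0,0,0],[3,0,0,0],[0,0,0,0]]'; python3 -m pendant '[[0,0,0,0],[0,0,0,0],[0,0,0,0],[0,0,0,0]]' 1 50; python3 -m pendant '[[-6,0,0,0],[-15,0,0,0],[-25,0,0,0],[-30,0,0,0],[-30,0,0,0],[-25,0,0,0],[-10,0,0,0],[0,0,0,0]]';  python3 - <<'E'
from h import *
im,p=wrist("pics/w21.png")
E
```

```text
time_s: 25.65
eef_pos: [484.6, 2.3, 201.7]
eef_rot: [-0.0, 0.707, 0.0, -0.707]
wrist_force: [-0.2, 0.3, -0.2]
width: 34.1
time_s: 26.05
eef_pos: [484.8, 1.8, 202.2]
eef_rot: [-0.001, 0.708, -0.0, -0.707]
wrist_force: [-1.1, 1.1, 6.8]
width: 15.0
time_s: 26.85
eef_pos: [484.7, 1.6, 343.6]
eef_rot: [-0.001, 0.708, -0.0, -0.706]
wrist_force: [0.1, 0.6, -0.6]
width: 15.1
```

View pics/w21.png

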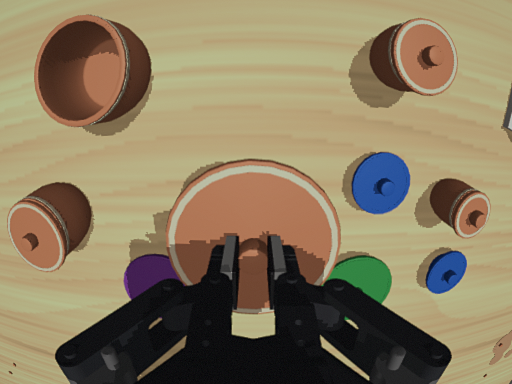

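```bash
python3 -m pendant '[[0,-15,-12,0],[0,-27,-20,0],[0,-32,-24,0],[0,-32,-24,0],[0,-25,-20,0],[0,-13,-10,0],[0,-7,-5,0],[0,0,0,0],[0,0,0,0]]'; python3 - <<'E'
from h import *
im,p=wrist("pics/w22.png");print(p[0].round(1))
for x in(597,599,601):print(x,[proj("wrist",[x+50,152.5,z],p).round(1) for z in (81,84)])
cv2.imwrite("pics/k22.png",cv2.resize(im[110:315,155:355],None,fx=3.5,fy=3.5,interpolation=cv2.INTER_CUBIC))
E
```

```text
time_s: 27.8
eef_pos: [598.9, 151.3, 341.4]
eef_rot: [0.0, -0.706, 0.001, 0.708]
wrist_force: [-0.2, -0.7, -1.6]
width: 15.2
[598.9 151.3 341.4]
597 [array([249.7, 137.9]), array([249.7, 138.6])]
599 [array([249.7, 135.4]), array([249.7, 136. ])]
601 [array([249.7, 132.9]), array([249.7, 133.4])]
```

View pics/k22.png

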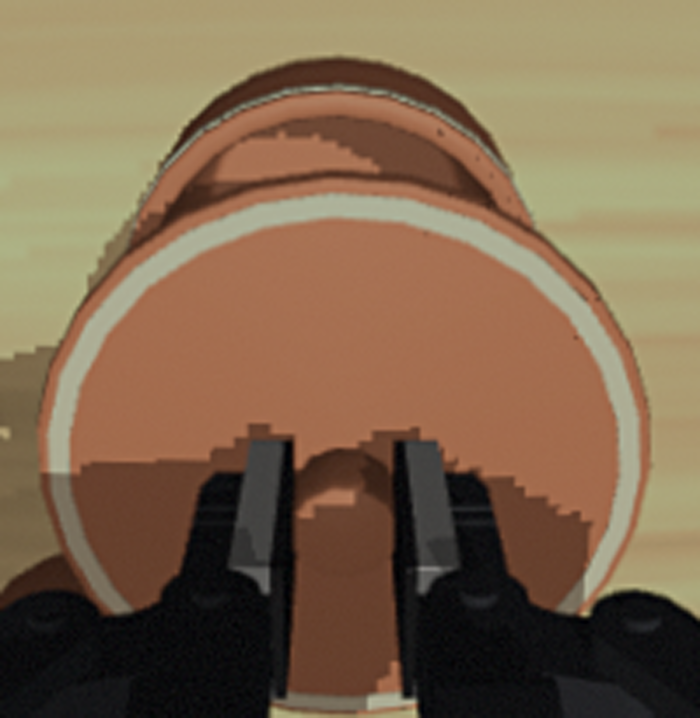

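```bash
python3 - <<'E'
from h import *
im,p=load("pics/w22.png")
print([plane(ray("wrist",(253.3,v),p),341.4-178).round(1) for v in (160,312.8)],plane(ray("wrist",(251.2,180),p),84))
E
```

```text
[array([649.1, 150. , 163.4]), array([548.3, 150.2, 163.4])] [613.74837844 151.48023914  84.        ]
```

```bash
python3 -m pendant '[[8,-1,0,0],[15,0,0,0],[14,0,0,0],[7,0,0,0],[3,0,0,0],[0,0,0,0],[0,0,0,0]]'; python3 - <<'E'
from h import *
im,p=wrist("pics/w23.png");print(p[0].round(1))
for x in(597,599,601):print(x,[proj("wrist",[x+50,151.5,z],p).round(1) for z in (81,84)])
print([plane(ray("wrist",(253.3,v),p),p[0][2]-178).round(1) for v in (160,312.8)])
cv2.imwrite("pics/k23.png",cv2.resize(im[110:315,155:355],None,fx=3.5,fy=3.5,interpolation=cv2.INTER_CUBIC))
E
```

```text
time_s: 28.55
eef_pos: [599.9, 153.6, 295.9]
eef_rot: [-0.001, 0.707, -0.0, -0.707]
wrist_force: [0.1, 0.4, -1.6]
width: 15.3
[599.9 153.6 295.9]
597 [array([255. , 152.1]), array([255. , 153.1])]
599 [array([255., 149.]), array([255. , 149.9])]
601 [array([255. , 145.9]), array([255. , 146.8])]
[array([650.6, 152.6, 117.9]), array([550. , 152.7, 117.9])]
```

View pics/k23.png

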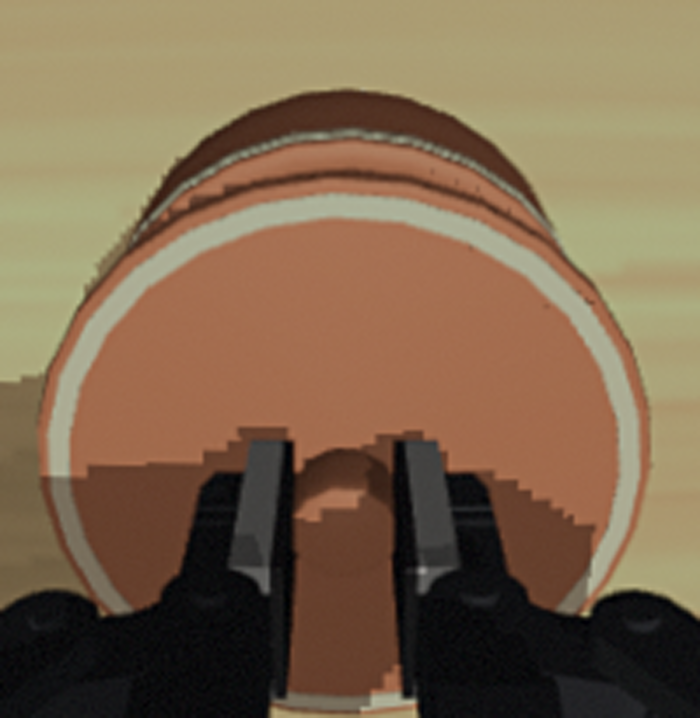

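```bash
python3 -m pendant '[[2,1,1,0],[7,0,0,0],[7,0,0,0],[4,0,0,0],[1.5,0,0,0],[0,0,0,0]]'; python3 -m pendant '[[1,0,0,0],[1,0,0,0],[0,0,0,0]]';  python3 -m pendant '[[1,0,0,0],[0,0,0,0]]'
```

```text
time_s: 29.2
eef_pos: [598.6, 152.5, 273.6]
eef_rot: [0.0, -0.707, 0.0, 0.707]
wrist_force: [0.2, 0.5, -0.6]
width: 15.2
time_s: 29.5
eef_pos: [598.6, 152.6, 272.0]
eef_rot: [-0.0, 0.707, -0.0, -0.707]
wrist_force: [-0.3, -0.7, -0.4]
width: 15.1
time_s: 29.7
eef_pos: [598.6, 152.5, 271.0]
eef_rot: [0.0, -0.707, 0.0, 0.707]
wrist_force: [0.6, 0.0, -1.6]
width: 15.2
```

```bash
python3 -m pendant '[[1,0,0,0],[0,0,0,0]]';  python3 -m pendant '[[0.7,0,0,0],[0,0,0,0]]'
```

```text
time_s: 29.9
eef_pos: [598.7, 152.6, 270.1]
eef_rot: [-0.0, 0.707, -0.0, -0.707]
wrist_force: [0.3, 0.2, -0.3]
width: 15.3
time_s: 30.1
eef_pos: [598.7, 152.6, 270.0]
eef_rot: [-0.0, 0.707, -0.0, -0.707]
wrist_force: [-1.8, 0.2, 3.9]
width: 15.0
```

Contact (about 5 N). Release, rise, and look from a centred place.

```bash
python3 -m pendant '[[0,0,0,0],[0,0,0,0],[0,0,0,0],[-5,0,0,0],[-20,0,0,0],[-30,0,0,0],[-35,0,0,0],[-35,0,0,0],[0,0,0,0]]' 0.6 40; python3 -m pendant '[[0,20,10,0],[0,40,20,0],[0,40,20,0],[0,35,15,0],[0,15,8,0],[0,0,0,0],[0,0,0,0],[0,0,0,0]]';  python3 - <<'E'
from h import *
im,p=wrist("pics/w24.png")
for n in("scene","top"):
    cv2.imwrite(f"pics/{n}1.png",capture(n))
cv2.imwrite("pics/scz1.png",cv2.resize(cv2.imread("pics/scene1.png")[110:310,190:430],None,fx=3,fy=3,interpolation=cv2.INTER_CUBIC))
E
```

```text
time_s: 31.0
eef_pos: [600.3, 152.8, 399.9]
eef_rot: [-0.002, 0.711, 0.001, -0.704]
wrist_force: [1.9, -0.6, -0.2]
width: 34.0
time_s: 31.8
eef_pos: [526.2, 4.7, 394.2]
eef_rot: [0.0, 0.707, 0.001, -0.707]
wrist_force: [-0.1, 0.5, -0.7]
width: 34.1
```

View pics/w24.png

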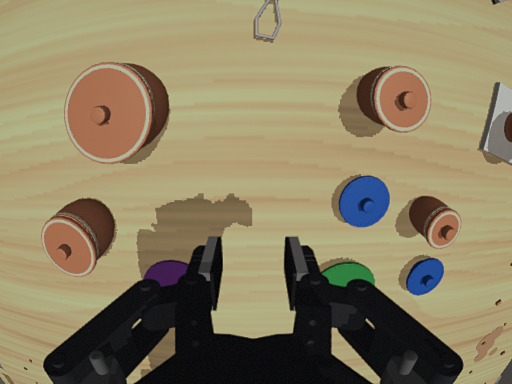

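View pics/scz1.png

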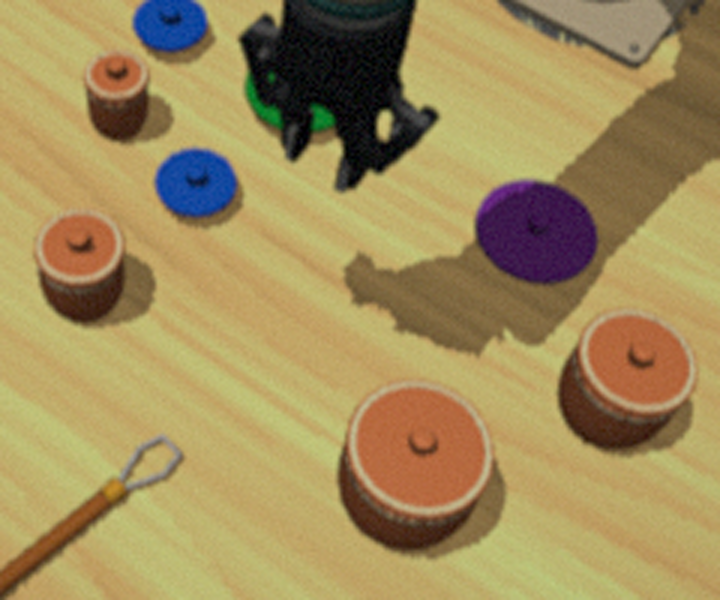

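View pics/top1.png

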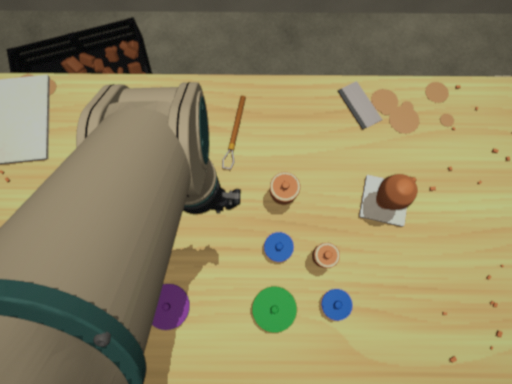

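```bash
python3 - <<'E'
from h import *
im,p=load("pics/w24.png")
J={'A':(599.4,152.5,91,(60,58,96,108)),'B':(438,242,83,(35,205,68,75)),'C':(614,-152,75,(370,62,65,72)),'D':(456.3,-245.6,67,(418,203,46,48))}
for k,(x,y,z,(a,b,w,h)) in J.items():
    hsv=cv2.cvtColor(im,cv2.COLOR_BGR2HSV)[b:b+h,a:a+w]
    m=((hsv[...,1]<75)&(hsv[...,2]>150)).astype(np.uint8)*255
    pts,_,_=rimfit("pics/w24.png",(a,b,w,h))
    c,e=circ(pts,p,z);print(k,c.round(1),round(e,2),"dxy to jar fit",np.round(c[:2]-[x,y],1))
print(observe()["width"],observe()["wrist_force"])
E
```

```text
A [597.2 151.5  45. ] 0.32 dxy to jar fit [-2.2 -1. ]
B [435.7 241.5  36.6] 0.48 dxy to jar fit [-2.3 -0.5]
C [ 612.1 -152.5   28.9] 0.34 dxy to jar fit [-1.9 -0.5]
D [ 454.6 -246.6   21.7] 0.47 dxy to jar fit [-1.7 -1. ]
34.16176556189461 [ 0.28614948 -0.11014136 -0.17037627]
```

```bash
python3 -c "
from plant import job_done
print(job_done())"
```

```text
the job is handed in; nothing more can be done
None
```

I took the stack apart from the top, put all four lids on the jars of their own size, and handed the job in at about 32 s of the 128 s. I set each lid down until the wrist force showed contact and then released it. Contact forces were about 5 to 14 N for lids A, B and C; lid D reached about 32 N and I backed off before letting go.

- **Fit:** In the last wrist picture, circles fitted to the lids lie within about 2.5 mm of the jar centres measured earlier (limit 9 mm). I had jar B's centre from fewer views than the other three.
- **Seating:** All four lids look flat on their rims with knobs up. Tool heights at contact agreed with a seated lid to about 1 mm. I did not measure tilt directly, and the last top view had jars A and B hidden behind the arm.
- **Surroundings:** The loop tool, the study and the coloured lids look unmoved. The gripper stands clear of everything.
- **Disagreement:** Rim and knob heights measured from the pictures came out 2 to 4 mm below the given heights (8 to 11 mm in the first rough top and scene estimate of the jar rims). Contact matched the given heights.

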